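# Put the spare eyepiece away in the accessory cabinet

## Task

Put the spare microscope eyepiece away: lay it on its side in the white cradle of the pulled-out tray, with its wide eye end towards the tray's front and its narrow barrel towards the cabinet, setting it down rather than dropping it. Then push the tray fully home. Leave the brown oil bottle, the stack of slides and the pen where they are.

Things in the scene. Friction and masses are not known exactly. Their poses are not given: they have to be found in the camera images.
- eyepiece: Spare eyepiece, black, 61 mm long, standing upright on the desk, wide end up; 50 to 90 g. Origin: centre of its narrow end; z axis along it towards the wide eye end. Barrel 29 mm in diameter from 0 to 27 mm, eye end 44 mm in diameter from 27 to 61 mm. No other thing of its kind is about.
- cradle (a point): On the axis of the white cradle in the tray, where the centre of the eyepiece's narrow end belongs: 46 mm over the desk, 32 mm over the tray's floor. x runs level into the cabinet, y to the left, z up. Half-round saddles, rims below the axis: wide one 37 mm across at x -55 to -33 mm, narrow one at x -20 to -8 mm; end stop at x +8 mm, 29 mm high. Laid right, the eyepiece's z axis points along -x.
- cabinet: Grey bench cabinet with white fronts, 190 wide, 152 deep, 158 mm high, fixed, its face and tray towards the left. Origin: on the desk below the middle of its face; x points into it. The tray runs out below, under an overhang 73.5 mm over the desk; above are two drawers that do not open, with bar handles 15 mm proud of the face, the lower 98 mm over the desk.
- tray_front (a point): Middle of the upper inner edge of the pulled-out tray's front (8 mm thick, top 46 mm over the desk); axes as the cradle's. With the tray out, the cabinet's face is 100 to 112 mm beyond. The cradle has 50 mm free on each side of its axis, then a wall 18 mm high on the right and a 14 mm divider on the left, behind which lies a blue slide box, 22 mm high.
- pull (a point): Middle of the steel bar handle on the tray's front: 8 mm thick, 80 mm long, level, 18 mm before the front's outer face, 28 mm over the desk. Axes as the cradle's: +x is the way to push the tray home. With the tray home its front is flush with the cabinet's face.
- tray (a joint): How far the tray is out: 0 is fully home, 0.12 m its stop. It starts at 0.108 to 0.12 m, runs on stiff runners, stays where it is left; 2 to 4 N move it.
- oil_bottle: Bystander: brown oil bottle with a white cap, 41 mm in diameter, 82 mm high, upright, its centre at least 100 mm from the eyepiece's. Origin: centre of its foot.
- slides: Bystander: banded stack of glass slides, 29 x 78 x 21 mm, lying at the back of the desk. Origin: centre of its underside, y along its length.
- pen: Bystander: dark marker pen, 130 mm long, 16 mm thick, lying near the front edge of the desk. Origin: centre of its underside, y along its length.
Things that resemble listed ones, but are neither listed nor needed, are in the scene too. Leave any purple or yellow look-alike of the eyepiece alone.

How it is judged (in metres and radians):
At the end, for the whole second after the job is handed in: The tray is home (within 4 mm), the eyepiece lies released and still in the cradle, eye end to the front: its narrow end within 11 mm inwards or 14 mm outwards, 7 mm sideways and 6 mm in height of the cradle point, its axis within 0.15 rad of the cradle's (value of joint tray below 0.004 m and x of eyepiece in the frame of cradle between -0.014 and 0.011 m and y of eyepiece in the frame of cradle between -0.007 and 0.007 m and z of eyepiece in the frame of cradle between -0.006 and 0.006 m and angle between the z axis of eyepiece and the x axis of cradle, either way round below 0.15 rad and linear speed of eyepiece below 0.02 m/s); the robot touches nothing.
It fails at once if the eyepiece is dropped (falls freely faster than 0.8 m/s, about 3 cm) (linear speed of eyepiece above 0.8 m/s and contact force between the fingers and eyepiece below 0.1 N).
It fails at once if the oil bottle is pushed more than 30 mm or knocked over (distance of oil_bottle from where it was at the start of the episode above 0.03 m or angle between oil_bottle's own z axis and vertical above 0.5 rad).
It fails at once if the slides are pushed more than 30 mm (distance of slides from where it was at the start of the episode above 0.03 m).
It fails at once if the pen is pushed more than 30 mm (distance of pen from where it was at the start of the episode above 0.03 m).
It also fails if it takes over 48 s, if anything falls off the work surface, if the arm or the gripper's body presses on something with over 40 N, if the wrist force passes 120 N, or if a joint passes its speed limit or range.

## Robot

A 6-joint arm with a two-finger parallel gripper is mounted at the origin on a cart in front of the work surface, level with it; the furniture and walls round the work are solid. World frame = base frame: x ahead of the robot, y to its left, z up, the work surface at z = 0. Lengths are in mm, angles in rad, forces in N, time in s.
With the tool pointing down it reaches from about 400 to 825 mm from the base axis. Payload 7 kg.
Tool frame: the origin (TCP) lies at the very end of the fingers, on their centre line; the grasp point (between the pads) lies 19 mm behind it; z points along the fingers, y is the line along which they close (so a half turn about z gives the same grasp; the last joint's range is limited). The gripper opens to 88 mm and grips with 3 to 60 N. Pads are 19 mm wide; open, the fingers measure 130 mm over their backs; the gripper's body (78 mm by 193 mm) begins 47 mm behind the grasp point.
Start: joints at [1.547, 0.359, 0.012, 0, -1.224, -0.288], TCP at [207.08, 642.428, 226.561] pointing down, gripper open.
Joint ranges: [-3.07, 3.07], [-1.43, 2.12], [-1.02, 1.25], [-3.03, 1.67], [-3.05, -0], [-3.03, 3.03]. Speed limits (rad/s): [2.39, 2.39, 3.01, 3.14, 3.14, 3.14].

## Interface

Orientations are given as a unit quaternion [x, y, z, w].
In Python, from rig import bot gives the robot as it stands.
- The arm moves only by the tool arm_command, never from a script. Its argument "deltas" is a list of rows, each an object with "travel": the shift along the world's x, y, z in m, a list of three; "yaw": the turn about the world's z in degrees. In form: [{"travel": [tx, ty, tz], "yaw": yaw}, ...]. A call has 1 to 8 rows; each row is the pose to reach, as a shift and turn from the pose commanded when the call began; what a row does not reach only later rows make up. A row lasts 1/12 s, in which the tool goes at most 41.7 mm and 7.16 degrees, less where a joint would pass 70% of its speed; a pose out of reach is approached as far as the arm can. A call with a gripper value outside its range is refused whole. "jaw" is the opening, from 0 (shut) to 1 (fully open), set as the call begins (left out, the last holds). The fingers move at their own pace and stop on an object; "squeeze" is the grip in N (left out, the last holds). Time passes only in rows, so rows that repeat a pose let the fingers close. It gives the time, the measured TCP pose, the force, the opening and the grip force at its end, in the units of the state.
- bot.sense(): the state, without advancing time (a new reading comes with each control period).
- bot.capture(name): name is "side" or "top"; returns (picture, depth): 480x640x3 uint8, red, green, blue; 480x640 float32, mm along the optical axis (not along the pixel's ray), 0 where there is no reading.
- bot.camera_params(name): a dict with "vertical_fov" (degrees; the focal length in pixels is half the picture's height over the tangent of half this angle, whatever the lens; pixels are square), "cx", "cy" (the principal point, pixels), "world_from_camera" (4x4, takes a point from camera to world coordinates). Camera axes: x right, y down, z forward; pixel columns grow to the right and rows downward; lengths in mm; the calibration is good to about 2 mm. A picture is of the moment at which its call begins. camera_params takes no time and is no camera call.
- bot.sign_off(): hands the job in; it is judged then, once.
The state is a dict: "clock": time; "q": joint angles; "qd": joint speeds; "effort": joint torques, N m; "eef_pos": TCP position; "ee_rot": TCP orientation; "ft_force": force on the tool from outside, world axes, zero at the start; "wrist_torque": the same for the moment, N m; "finger_gap": finger opening in mm; "grasp_force": force on a finger pad.
Only numpy, scipy, OpenCV 4.12 (cv2) and the standard library are available. Lean on these libraries where they do the work, as an engineer would, in place of code of your own. Each camera call takes 0.05 s, during which the arm holds its last target. There are 200 camera calls.

## Working session

There is one attempt and no reset: what is moved stays moved. The work goes in short steps, Python scripts to look and compute and a tool call to move; the robot and the scene stay as the last step left them, time stands still between calls to the robot, and variables do not carry over. Pictures are saved under pics/ and viewed, at most 10 in all, crops included, and the job is handed in when it is done.

Besides the shell and the picture viewer there is one more tool, called by a JSON object that holds its "method" and its "body", one argument or row to a line. arm_command: Moves the arm, as the interface text tells. Its arguments: {"type":"object","properties":{"deltas":{"type":"array"},"jaw":{"type":"number"},"squeeze":{"type":"number"}},"required":["deltas"]}

```bash
mkdir -p pics; cat > h.py <<'E'
import numpy as np, cv2
from rig import bot
def cam(n):
    p=bot.camera_params(n); f=240/np.tan(np.radians(p["vertical_fov"])/2)
    return f,p["cx"],p["cy"],np.array(p["world_from_camera"])
def pts(n,d):
    f,cx,cy,T=cam(n); v,u=np.mgrid[:480,:640]
    P=np.stack([(u-cx)/f*d,(v-cy)/f*d,d,np.ones_like(d)],-1)
    return (P@T.T)[...,:3]
def ray(n,u,v,z):
    f,cx,cy,T=cam(n); r=T[:3,:3]@np.array([(u-cx)/f,(v-cy)/f,1]); o=T[:3,3]
    return o+r*(z-o[2])/r[2]
E
python3 - <<'E'
from h import *
for n in("top","side"):
    im,d=bot.capture(n); np.savez(f"{n}0.npz",im=im,d=d); cv2.imwrite(f"pics/{n}0.png",im[...,::-1]); print(n,bot.camera_params(n))
print(bot.sense())
E
```

```text
top {'vertical_fov': 51.94966449400654, 'cx': 314.8716927965682, 'cy': 234.5710148610854, 'world_from_camera': array([[ 6.44140400e-02, -9.68089315e-01,  2.42185691e-01,
         3.44042237e+02],
       [-9.97912937e-01, -6.35915069e-02,  1.12200908e-02,
         1.77280487e+02],
       [ 4.53890299e-03, -2.42402965e-01, -9.70165038e-01,
         8.83063315e+02],
       [ 0.00000000e+00,  0.00000000e+00,  0.00000000e+00,
         1.00000000e+00]])}
side {'vertical_fov': 55.676075791753846, 'cx': 321.3855548889434, 'cy': 240.7745619422277, 'world_from_camera': array([[-8.76363075e-01,  2.24256561e-01, -4.26259024e-01,
         8.88643797e+02],
       [ 4.81520387e-01,  4.28538608e-01, -7.64521274e-01,
         8.39848134e+02],
       [ 1.12195369e-02, -8.75250625e-01, -4.83539519e-01,
         4.55722463e+02],
       [ 0.00000000e+00,  0.00000000e+00,  0.00000000e+00,
         1.00000000e+00]])}
{'clock': 0.1, 'q': array([ 1.54711730e+00,  3.59308285e-01,  1.11601350e-02, -2.97681402e-04,
       -1.22409053e+00, -2.88113053e-01]), 'qd': array([-0.00082222, -0.00274864,  0.0036908 , -0.00100136,  0.00060404,
        0.00058791]), 'effort': array([-2.23170595e-03, -5.84163165e+01,  2.93751132e+01,  7.01548174e+00,
        1.01262881e-02, -5.84656982e-05]), 'eef_pos': array([206.95364821, 642.0407377 , 225.7270429 ]), 'ee_rot': array([ 9.87864667e-01, -1.55315356e-01, -4.36522951e-05,  7.33329962e-04]), 'ft_force': array([ 0.4941598 ,  0.95245409, -0.72012285]), 'wrist_torque': array([-0.00100288,  0.02638856,  0.02746883]), 'grasp_force': 0.0, 'finger_gap': 87.7079694480241}
```

View pics/top0.png

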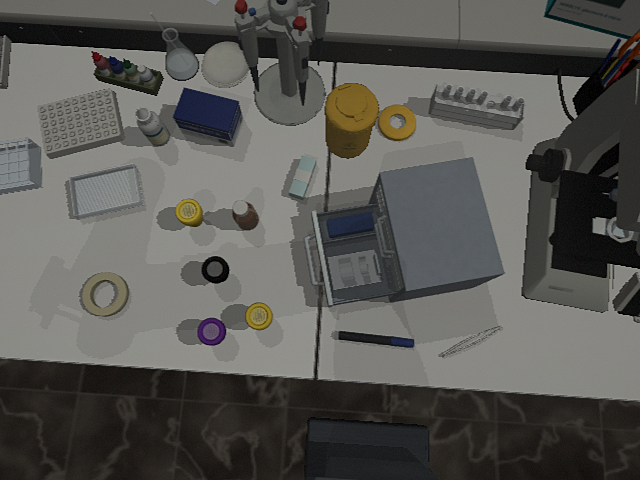

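View pics/side0.png

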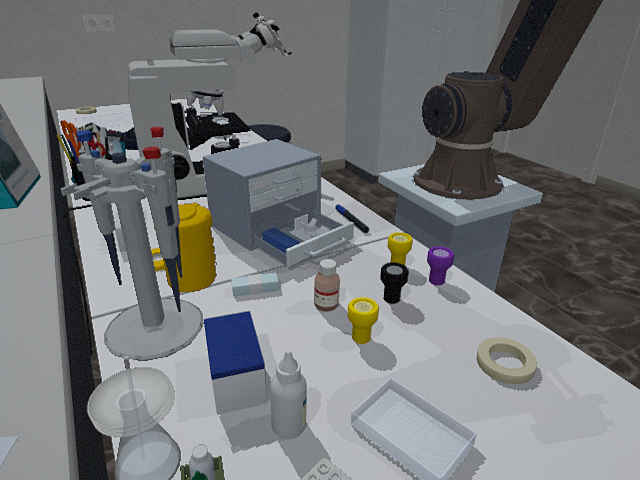

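Top view: the candidates of eyepiece shape are black (215,269), purple (211,331) and yellow (189,212) and (259,316). Only the black one fits, and it also shows in the side view at (394,282), wide end up. The pulled-out tray is at about (345,255) with the white cradle at (357,267), the bottle is at (245,215), the slides at (302,176) and the pen at (373,339).

```bash
python3 - <<'E'
from h import *
t=np.load("top0.npz"); im,d=t["im"],t["d"]; P=pts("top",d.astype(float))
s=np.load("side0.npz"); ims,ds=s["im"],s["d"]; Q=pts("side",ds.astype(float))
def rep(n,P,m): 
    p=P[m]; print(n,m.sum(),np.round(p.min(0)),np.round(np.median(p,0),1),np.round(p.max(0)))
# eyepiece top surface
v,u=np.mgrid[:480,:640]
m=(abs(u-215)<20)&(abs(v-269)<20)&(P[...,2]>54)&(P[...,2]<70); rep("eye",P,m)
c,sz,_=cv2.minAreaRect(P[m][:,:2].astype(np.float32)); print("eye centre",c,sz, "top z",np.median(P[m][:,2]))
m=(abs(u-394)<20)&(abs(v-275)<20)&(Q[...,2]>56)&(Q[...,2]<70); rep("eye side",Q,m)
for n,(a,b) in dict(bottle=(240,207),yel1=(189,210),yel2=(259,316),purple=(211,331),slides=(302,176)).items():
    m=(abs(u-a)<22)&(abs(v-b)<22)&(P[...,2]>15); rep(n,P,m)
# cabinet top
m=(u>370)&(u<505)&(v>155)&(v<300)&(P[...,2]>150)&(P[...,2]<166)
r=cv2.minAreaRect(P[m][:,:2].astype(np.float32)); print("cab",r,np.median(P[m][:,2])); print(cv2.boxPoints(r))
# tray front top edge
m=(u>305)&(u<345)&(v>195)&(v<310)&(P[...,2]>41)&(P[...,2]<51)
r=cv2.minAreaRect(P[m][:,:2].astype(np.float32)); print("front",r,m.sum()); print(cv2.boxPoints(r))
a=cv2.resize(im[195:315,180:420],None,fx=3.3,fy=3.3,interpolation=cv2.INTER_CUBIC); cv2.imwrite("pics/crop1.png",a[...,::-1])
E
```

```text
eye 560 [457. 331.  54.] [478.6 352.8  61. ] [502. 376.  65.]
eye centre (479.1739196777344, 353.2590026855469) (43.68893051147461, 44.333717346191406) top z 60.96499396056049
eye side 384 [461. 331.  56.] [483.  355.6  60.7] [503. 376.  63.]
bottle 573 [344. 177.  15.] [576.1 311.2  59.2] [601. 334. 883.]
yel1 590 [344. 177.  15.] [575.3 408.7  60.4] [599. 433. 883.]
yel2 609 [344. 177.  42.] [404.9 271.3  60.9] [428. 294. 883.]
purple 640 [344. 177.  42.] [374.9 345.8  61. ] [397. 370. 883.]
slides 631 [344. 177.  15.] [668.9 218.7  21.1] [711. 242. 883.]
cab ((558.4846801757812, -3.6352005004882812), (190.4742431640625, 153.1926727294922), 13.692289352416992) 158.9037212480452
[[ 447.82318   48.24101]
 [ 484.08502 -100.59807]
 [ 669.1462   -55.51141]
 [ 632.88434   93.32767]]
front ((517.943603515625, 161.7862548828125), (170.1151580810547, 32.84343338012695), 13.434768676757812) 457
[[431.39825  157.99646 ]
 [439.029    126.051796]
 [604.48895  165.57605 ]
 [596.8582   197.52072 ]]
```

View pics/crop1.png

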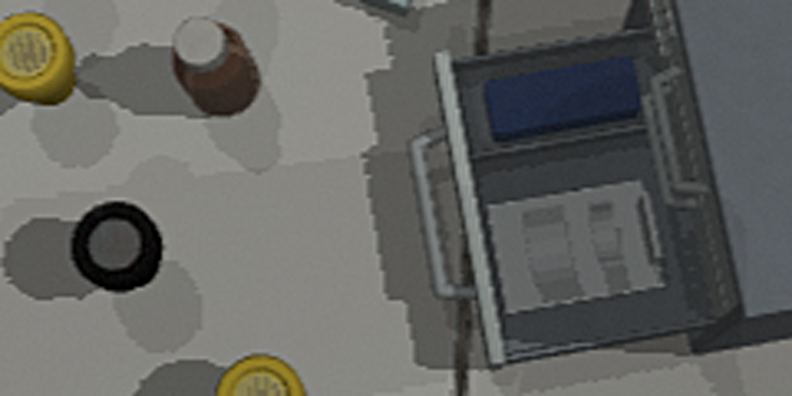

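The crop confirms the black eyepiece at crop (118,245). The cradle is at crop (575,240): wide saddle at 525–572, narrow saddle at 590–620, and the end stop at 640–660 on the cabinet side. I'll locate the cradle in the cabinet frame from the depth.

```bash
cat >> h.py <<'E'
ex=np.array([.2367,-.9716]); ey=np.array([.9716,.2367]); F0=np.array([540.4,70.8])
def cab(P): q=P[...,:2]-F0; return np.stack([q@ex,q@ey,P[...,2]],-1)
E
python3 - <<'E'
from h import *
t=np.load("top0.npz"); im,d=t["im"],t["d"]; C=cab(pts("top",d.astype(float))); hsv=cv2.cvtColor(im,cv2.COLOR_RGB2HSV)
v,u=np.mgrid[:480,:640]
m=(C[...,0]>-150)&(C[...,0]<-3)&(abs(C[...,1])<95)&(C[...,2]<60)
w=m&(hsv[...,2]>140)
def prof(m,ax,lo,hi,st=4):
    for a in range(lo,hi,st):
        k=m&(C[...,ax]>=a)&(C[...,ax]<a+st)
        if k.sum()>1: print(a,k.sum(),np.round(C[k].min(0)),np.round(np.median(C[k],0)),np.round(C[k].max(0)),int(np.median(hsv[...,2][k])))
f=m&(C[...,2]>40)&(C[...,2]<50)&(C[...,0]<-90); print("front",np.round(C[f].min(0)),np.round(C[f].max(0)))
b=m&(hsv[...,1]>110)&(C[...,2]>25); print("blue",np.round(C[b].min(0)),np.round(C[b].max(0)))
print("x profile"); 
# white block in right compartment
k=m&(C[...,1]<10)&(C[...,1]>-80)&(C[...,0]>-106)
prof(k&(abs(C[...,1]+35)<12),0,-112,-3)
print("y prof wide saddle"); prof(k&(C[...,0]<-60)&(C[...,0]>-78),1,-90,10,4)
k=m&(C[...,2]>38)&(C[...,0]>-70)&(C[...,0]<-8)&(abs(C[...,1]+35)<45); print("stop",k.sum(),np.round(C[k].min(0),1),np.round(np.median(C[k],0),1),np.round(C[k].max(0),1))
E
```

```text
front [-110.  -85.   40.] [-102.   85.   50.]
blue [-85.  35.  25.] [-4. 67. 42.]
x profile
-108 18 [-106.  -46. -763.] [-105.  -35.   47.] [-104.  -25.   50.] 137
-104 21 [-104.  -47. -759.] [-103.  -34.   47.] [-102.  -24.   51.] 142
-100 29 [-100.  -46.   12.] [-98. -35.  15.] [-96. -24.  19.] 51
-96 33 [-96. -47.  12.] [-94. -35.  16.] [-92. -23.  20.] 91
-92 28 [-92. -46.  15.] [-90. -34.  17.] [-88. -24.  20.] 102
-88 31 [-88. -46.  14.] [-86. -36.  16.] [-84. -23.  21.] 102
-84 28 [-84. -46.  15.] [-82. -35.  17.] [-80. -24.  20.] 101
-80 36 [-80. -47.  15.] [-78. -36.  18.] [-76. -24.  35.] 100
-76 31 [-76. -47.  15.] [-74. -34.  26.] [-72. -23.  36.] 98
-72 32 [-72. -47.  21.] [-70. -36.  25.] [-68. -23.  35.] 98
-68 31 [-68. -47.  16.] [-66. -36.  25.] [-64. -24.  32.] 98
-64 31 [-64. -47.  15.] [-62. -34.  25.] [-60. -23.  34.] 98
-60 31 [-60. -47.  16.] [-58. -35.  26.] [-56. -24.  33.] 97
-56 24 [-56. -47.  14.] [-54. -35.  18.] [-52. -23.  31.] 93
-52 30 [-52. -46.  14.] [-50. -35.  17.] [-48. -23.  19.] 101
-48 28 [-48. -47.  14.] [-46. -36.  17.] [-44. -24.  20.] 101

[... 1458 characters left out ...]
4.] [-61. -30.  26.] 98
-30 23 [-78. -30.  17.] [-69. -28.  23.] [-60. -26.  27.] 102
-26 25 [-78. -26.  16.] [-69. -24.  24.] [-60. -22.  27.] 100
-22 24 [-77. -22.  22.] [-69. -20.  25.] [-61. -18.  29.] 97
-18 26 [-78. -18.  16.] [-70. -16.  27.] [-60. -14.  29.] 95
-14 26 [-78. -14.  16.] [-70. -12.  30.] [-61. -10.  33.] 85
-10 22 [-78. -10.  21.] [-70.  -8.  33.] [-60.  -6.  36.] 86
-6 11 [-77.  -4.  16.] [-70.  -3.  17.] [-61.  -2.  18.] 102
-2 23 [-78.  -1.  15.] [-69.   0.  17.] [-60.   2.  20.] 102
2 19 [-78.   2.  13.] [-70.   4.  15.] [-61.   6.  18.] 58
6 22 [-77.   6.  13.] [-68.   8.  15.] [-60.  10.  18.] 60
stop 101 [-42.8 -44.9  38.1] [-14.8 -25.5  42.7] [-10.8  -9.2  47.6]
```

{"method": "arm_command", "body": {
  "deltas": [
    {"travel": [0.034, -0.036, 0], "yaw": -7.1},
    {"travel": [0.062, -0.066, 0], "yaw": -14.2},
    {"travel": [0.09, -0.096, 0], "yaw": -21.3},
    {"travel": [0.118, -0.126, -0.01], "yaw": -28.4},
    {"travel": [0.146, -0.156, -0.02], "yaw": -35.5},
    {"travel": [0.174, -0.186, -0.03], "yaw": -42.6},
    {"travel": [0.202, -0.216, -0.04], "yaw": -49.7},
    {"travel": [0.23, -0.246, -0.06], "yaw": -56.8}
  ],
  "jaw": 0.72,
  "squeeze": 3
}}

```text
clock: 0.77
eef_pos: [430.7, 403.5, 172.4]
ee_rot: [0.793, -0.609, 0.0, -0.001]
ft_force: [0.2, 1.5, 0.2]
finger_gap: 63.2
grasp_force: 0.0
```

{"method": "arm_command", "body": {
  "deltas": [
    {"travel": [0.021, -0.022, -0.015], "yaw": -1.6},
    {"travel": [0.042, -0.043, -0.03], "yaw": -1.6},
    {"travel": [0.042, -0.043, -0.03], "yaw": -1.6}
  ]
}}

```text
clock: 1.02
eef_pos: [472.3, 356.8, 138.0]
ee_rot: [0.785, -0.619, -0.0, 0.003]
ft_force: [-0.8, 0.4, 0.0]
finger_gap: 63.2
grasp_force: 0.0
```

```bash
cat > st.py <<'E'
from h import *
from scipy.spatial.transform import Rotation as R
s=bot.sense(); y=R.from_quat(s["ee_rot"]).as_matrix()[:2,1]
print("t",s["clock"],"pos",s["eef_pos"].round(1),"yaw_y",np.degrees(np.arctan2(y[1],y[0])).round(1),"F",s["ft_force"].round(1),"gap",round(s["finger_gap"],1),"grip",round(s["grasp_force"],1))
E
python3 st.py
```

```text
t 1.0167 pos [472.3 356.8 138. ] yaw_y -166.5 F [-0.8  0.4  0. ] gap 63.2 grip 0.0
```

{"method": "arm_command", "body": {
  "deltas": [
    {"travel": [0, 0, -0.03], "yaw": 0},
    {"travel": [0, 0, -0.06], "yaw": 0},
    {"travel": [0, 0, -0.085], "yaw": 0},
    {"travel": [0, 0, -0.1], "yaw": 0},
    {"travel": [0, 0, -0.1], "yaw": 0},
    {"travel": [0, 0, -0.1], "yaw": 0}
  ]
}}

```text
clock: 1.52
eef_pos: [470.9, 361.4, 41.0]
ee_rot: [0.787, -0.617, 0.0, 0.001]
ft_force: [0.7, 0.8, 0.4]
finger_gap: 63.3
grasp_force: 0.0
```

{"method": "arm_command", "body": {
  "deltas": [
    {"travel": [0, 0, 0], "yaw": 0},
    {"travel": [0, 0, 0], "yaw": 0},
    {"travel": [0, 0, 0], "yaw": 0},
    {"travel": [0, 0, 0], "yaw": 0},
    {"travel": [0, 0, 0], "yaw": 0},
    {"travel": [0, 0, 0], "yaw": 0}
  ],
  "jaw": 0.3,
  "squeeze": 3
}}

```text
clock: 2.02
eef_pos: [471.9, 362.5, 42.7]
ee_rot: [0.787, -0.617, 0.0, -0.001]
ft_force: [1.3, 1.2, 4.1]
finger_gap: 43.6
grasp_force: 3.0
```

{"method": "arm_command", "body": {
  "deltas": [
    {"travel": [0, 0, 0], "yaw": 0},
    {"travel": [0, 0, 0], "yaw": 0},
    {"travel": [0.007, -0.009, -0.006], "yaw": 0},
    {"travel": [0.007, -0.009, -0.006], "yaw": 0},
    {"travel": [0.007, -0.009, -0.006], "yaw": 0}
  ],
  "jaw": 0.65
}}

```text
clock: 2.43
eef_pos: [478.1, 351.6, 34.8]
ee_rot: [0.786, -0.618, -0.0, 0.001]
ft_force: [0.0, -0.1, -0.5]
finger_gap: 56.9
grasp_force: 0.0
```

```bash
python3 st.py; python3 - <<'E'
from h import *
im,d=bot.capture("top"); im2,d2=bot.capture("side")
cv2.imwrite("pics/a1.png",cv2.hconcat([cv2.resize(im[180:360,120:360],(400,300)),cv2.resize(im2[180:360,260:500],(400,300))])[...,::-1])
E
python3 st.py
```

```text
t 2.4333 pos [478.1 351.6  34.8] yaw_y -166.3 F [ 0.  -0.1 -0.5] gap 56.9 grip 0.0
t 2.5333 pos [478.3 352.4  35.3] yaw_y -166.3 F [-0.1  0.4 -0.6] gap 57.0 grip 0.0
```

View pics/a1.png

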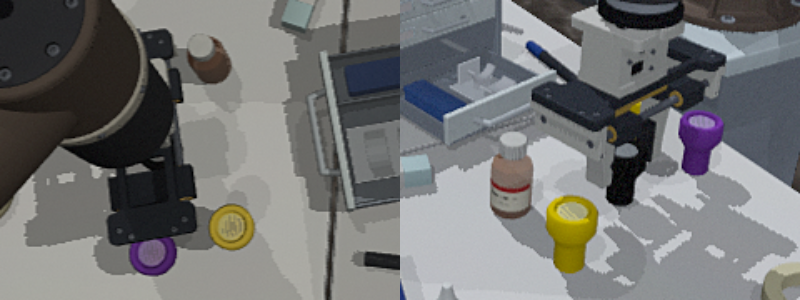

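The side crop shows the eyepiece upright between the open fingers at (625,170). I'll close lightly and tip it outwards in an arc about the edge of its foot.

{"method": "arm_command", "body": {
  "deltas": [
    {"travel": [0, 0, 0], "yaw": 0},
    {"travel": [0, 0, 0], "yaw": 0},
    {"travel": [0, 0, 0], "yaw": 0},
    {"travel": [0, 0, 0], "yaw": 0},
    {"travel": [0, 0, -0.002], "yaw": 0},
    {"travel": [-0.001, 0.005, -0.002], "yaw": 0},
    {"travel": [-0.002, 0.01, -0.002], "yaw": 0}
  ],
  "jaw": 0.3,
  "squeeze": 3
}}

```text
clock: 3.12
eef_pos: [476.5, 363.1, 34.0]
ee_rot: [0.787, -0.618, 0.0, -0.0]
ft_force: [0.8, -0.4, 1.7]
finger_gap: 44.5
grasp_force: 3.0
```

{"method": "arm_command", "body": {
  "deltas": [
    {"travel": [-0.001, 0.005, 0], "yaw": 0},
    {"travel": [-0.002, 0.01, 0], "yaw": 0},
    {"travel": [-0.003, 0.014, -0.001], "yaw": 0},
    {"travel": [-0.004, 0.018, -0.002], "yaw": 0},
    {"travel": [-0.005, 0.022, -0.004], "yaw": 0},
    {"travel": [-0.005, 0.022, -0.004], "yaw": 0}
  ]
}}

```text
clock: 3.62
eef_pos: [471.1, 385.9, 29.4]
ee_rot: [0.787, -0.617, -0.0, -0.0]
ft_force: [-0.4, 0.7, 2.8]
finger_gap: 44.3
grasp_force: 3.0
```

```bash
python3 st.py; python3 - <<'E'
from h import *
im2,d2=bot.capture("side")
cv2.imwrite("pics/a2.png",cv2.resize(im2[200:350,300:500],(560,420))[...,::-1])
E
```

```text
t 3.6167 pos [471.1 385.9  29.4] yaw_y -166.2 F [-0.4  0.7  2.8] gap 44.3 grip 3.0
```

View pics/a2.png

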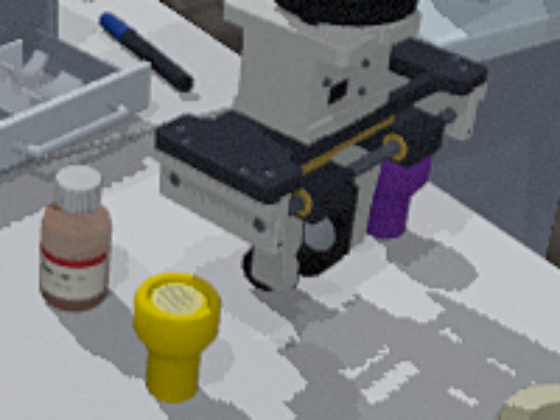

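The eyepiece has tilted well: its face is at (320,232) and its barrel trails at (265,270). I'll continue down to flat.

{"method": "arm_command", "body": {
  "deltas": [
    {"travel": [-0.001, 0.006, -0.003], "yaw": 0},
    {"travel": [-0.003, 0.012, -0.007], "yaw": 0},
    {"travel": [-0.004, 0.016, -0.011], "yaw": 0},
    {"travel": [-0.005, 0.02, -0.015], "yaw": 0},
    {"travel": [-0.006, 0.024, -0.019], "yaw": 0},
    {"travel": [-0.006, 0.026, -0.022], "yaw": 0},
    {"travel": [-0.006, 0.026, -0.024], "yaw": 0},
    {"travel": [-0.006, 0.026, -0.024], "yaw": 0}
  ]
}}

```text
clock: 4.33
eef_pos: [464.9, 410.4, 4.8]
ee_rot: [0.787, -0.617, 0.0, 0.001]
ft_force: [-0.4, 0.3, -0.5]
finger_gap: 44.4
grasp_force: 3.0
```

```bash
python3 st.py; python3 - <<'E'
from h import *
im2,d2=bot.capture("side")
cv2.imwrite("pics/a3.png",cv2.resize(im2[200:350,300:500],(560,420))[...,::-1])
E
```

```text
t 4.3333 pos [464.9 410.4   4.8] yaw_y -166.3 F [-0.4  0.3 -0.5] gap 44.4 grip 3.0
```

View pics/a3.png

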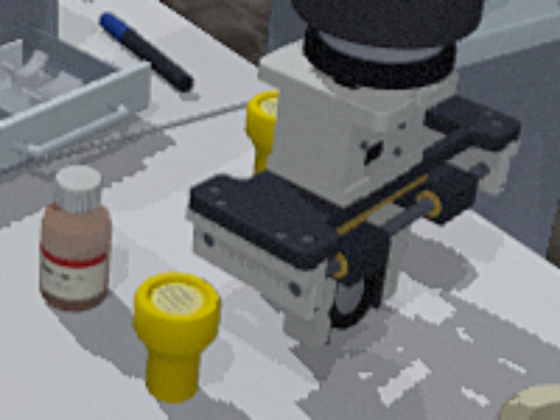

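The eyepiece is flat, its face looking outwards at (348,303). I'll firm the grip, lift and measure its pose in the hand.

{"method": "arm_command", "body": {
  "deltas": [
    {"travel": [0, 0, 0], "yaw": 0},
    {"travel": [0, 0, 0], "yaw": 0},
    {"travel": [0, 0, 0.02], "yaw": 0},
    {"travel": [0, 0, 0.05], "yaw": 0},
    {"travel": [0, 0, 0.08], "yaw": 0},
    {"travel": [0, 0, 0.11], "yaw": 0},
    {"travel": [0, 0, 0.12], "yaw": 0},
    {"travel": [0, 0, 0.12], "yaw": 0}
  ],
  "squeeze": 20
}}

```text
clock: 5.05
eef_pos: [466.6, 412.3, 129.7]
ee_rot: [0.787, -0.617, -0.0, -0.003]
ft_force: [0.3, 0.1, -0.3]
finger_gap: 43.7
grasp_force: 20.0
```

```bash
python3 st.py; python3 - <<'E'
from h import *
im,d=bot.capture("side"); Q=pts("side",d.astype(float)); np.savez("s4.npz",im=im,d=d)
s=bot.sense(); t=s["eef_pos"]; q=Q-t; L=np.stack([q[...,:2]@ex,q[...,:2]@ey,q[...,2]],-1)
dark=im.max(-1)<60
m=(abs(L[...,1])<24)&(abs(L[...,0])<70)&(L[...,2]>-30)&(L[...,2]<50)
ys,xs=np.where(m); print(xs.min(),xs.max(),ys.min(),ys.max())
for a in range(-30,66,5):
    k=m&(L[...,0]>=a)&(L[...,0]<a+5)
    if k.sum()>3: print(a,k.sum(),L[k].min(0).round(),np.median(L[k],0).round(),L[k].max(0).round())
x0,y0=max(xs.min()-50,0),max(ys.min()-40,0)
cv2.imwrite("pics/a4.png",cv2.resize(im[y0:y0+150,x0:x0+200],(800,600))[...,::-1]); print(x0,y0)
E
```

```text
t 5.05 pos [466.6 412.3 129.7] yaw_y -166.3 F [ 0.3  0.1 -0.3] gap 43.7 grip 20.0
398 452 215 249
-15 91 [-12. -24.   3.] [-11. -10.  12.] [-10.  18.  49.]
-10 278 [-10. -24.   3.] [-8. -6. 21.] [-5. 24. 49.]
-5 134 [ -5. -21.  21.] [-3. -2. 35.] [-0. 14. 44.]
0 4 [  0. -22.  35.] [  1. -20.  36.] [ 4.  6. 44.]
25 15 [27. 13.  8.] [29. 16. 15.] [30. 18. 21.]
30 28 [30. 11.  3.] [33. 15. 15.] [35. 17. 22.]
35 31 [35. 12.  3.] [37. 15. 15.] [40. 17. 23.]
40 34 [40. 10.  0.] [43. 15. 12.] [45. 19. 21.]
45 32 [45. 10. -0.] [47. 15. 14.] [50. 18. 21.]
50 14 [50. 11.  6.] [51. 14. 16.] [53. 16. 21.]
348 175
```

View pics/a4.png

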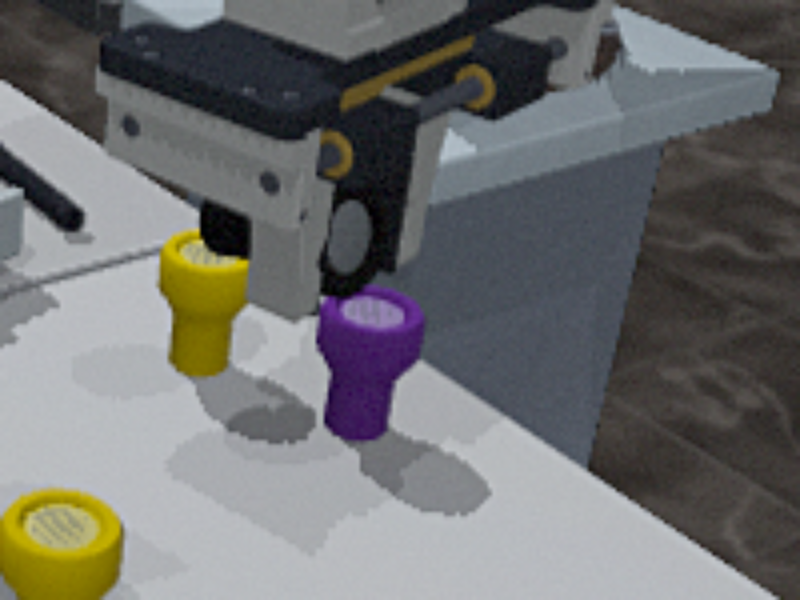

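The eyepiece hangs between the pads: its face is at (350,235) and its barrel at (228,228) points inwards. I'll fit the barrel's axis from the same depth reading.

```bash
python3 - <<'E'
from h import *
from scipy.optimize import least_squares as ls
z=np.load("s4.npz"); im,d=z["im"],z["d"]; Q=pts("side",d.astype(float)); q=Q-np.array([466.6,412.3,129.7])
L=np.stack([q[...,:2]@ex,q[...,:2]@ey,q[...,2]],-1)
m=(L[...,0]>27)&(L[...,0]<53)&(abs(L[...,1])<24)&(L[...,2]>-10)&(L[...,2]<35)&(im.max(-1)<70)
p=L[m]; f=lambda a:np.hypot(p[:,1]-a[0]-a[2]*(p[:,0]-40),p[:,2]-a[1]-a[3]*(p[:,0]-40))-14.5
r=ls(f,[2,17,0,0],loss="soft_l1"); print("axis y,z at x=40, slopes",r.x.round(3),len(p),np.std(f(r.x)).round(2),"end",np.percentile(p[:,0],[90,97,100]).round(1))
# lens face (grey disc)
v,u=np.mgrid[:480,:640]
k=(abs(u-435)<9)&(abs(v-234)<12)&(L[...,0]<0)&(im.max(-1)>70); P=L[k]; c=P.mean(0)
A=np.linalg.lstsq(np.c_[P[:,1:],np.ones(len(P))],P[:,0],rcond=None)[0]; print("lens centre",c.round(1),"slopes dx/dy,dx/dz",A[:2].round(3),len(P))
E
```

```text
axis y,z at x=40, slopes [ 0.346 10.834 -0.032 -0.219] 146 0.83 end [49.7 51.2 52.5]
lens centre [-6.7 11.1 28.2] slopes dx/dy,dx/dz [-0.227  0.081] 192
```

{"method": "arm_command", "body": {
  "deltas": [
    {"travel": [0.003, -0.03, 0], "yaw": 0},
    {"travel": [0.007, -0.068, 0], "yaw": 0},
    {"travel": [0.011, -0.106, 0], "yaw": 0},
    {"travel": [0.015, -0.144, 0], "yaw": 0},
    {"travel": [0.019, -0.182, 0], "yaw": 0},
    {"travel": [0.024, -0.22, 0], "yaw": 0},
    {"travel": [0.028, -0.255, 0], "yaw": 0},
    {"travel": [0.03, -0.275, 0], "yaw": 0}
  ]
}}

```text
clock: 5.77
eef_pos: [493.8, 132.1, 124.2]
ee_rot: [0.786, -0.618, -0.001, 0.001]
ft_force: [0.4, 1.2, -0.7]
finger_gap: 43.6
grasp_force: 20.0
```

{"method": "arm_command", "body": {
  "deltas": [
    {"travel": [0, 0, -0.02], "yaw": 0},
    {"travel": [0, 0, -0.045], "yaw": 0},
    {"travel": [0, 0, -0.05], "yaw": 0},
    {"travel": [0, 0, -0.05], "yaw": 0},
    {"travel": [0, 0, -0.05], "yaw": 0}
  ]
}}

```text
clock: 6.18
eef_pos: [495.1, 135.7, 75.4]
ee_rot: [0.787, -0.617, -0.0, 0.001]
ft_force: [-0.2, 0.0, 0.1]
finger_gap: 43.6
grasp_force: 20.0
```

```bash
python3 st.py
```

```text
t 6.1833 pos [495.1 135.7  75.4] yaw_y -166.2 F [-0.2  0.   0.1] gap 43.6 grip 20.0
```

{"method": "arm_command", "body": {
  "deltas": [
    {"travel": [0.002, 0.002, -0.015], "yaw": 0},
    {"travel": [0.002, 0.002, -0.03], "yaw": 0},
    {"travel": [0.002, 0.002, -0.036], "yaw": 0},
    {"travel": [0.002, 0.002, -0.036], "yaw": 0},
    {"travel": [0.002, 0.002, -0.036], "yaw": 0}
  ]
}}

```text
clock: 6.6
eef_pos: [497.6, 138.1, 40.3]
ee_rot: [0.787, -0.617, 0.0, -0.0]
ft_force: [1.0, -1.0, -0.6]
finger_gap: 43.9
grasp_force: 20.0
```

```bash
python3 st.py; python3 - <<'E'
from h import *
im,d=bot.capture("side"); np.savez("s5.npz",im=im,d=d); s=bot.sense()
f,cx,cy,T=cam("side"); c=np.linalg.inv(T)@np.r_[s["eef_pos"],1]; u,v=int(f*c[0]/c[2]+cx),int(f*c[1]/c[2]+cy); print(u,v)
cv2.imwrite("pics/a5.png",cv2.resize(im[v-75:v+45,u-90:u+70],(800,600),interpolation=cv2.INTER_CUBIC)[...,::-1])
E
```

```text
t 6.6 pos [497.6 138.1  40.3] yaw_y -166.2 F [ 1.  -1.  -0.6] gap 43.9 grip 20.0
321 228
```

View pics/a5.png

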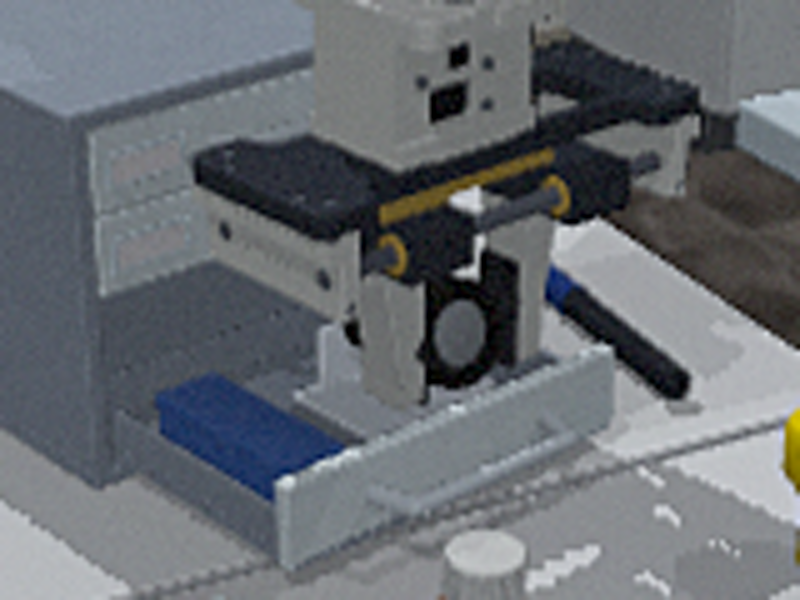

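The side view shows the eyepiece over the cradle: face at (460,335), barrel at (352,330), in front of the end stop at (340,360). I'll lower it with a lighter grip so that the saddles level it.

{"method": "arm_command", "body": {
  "deltas": [
    {"travel": [0, 0, -0.003], "yaw": 0},
    {"travel": [0, 0, -0.005], "yaw": 0},
    {"travel": [0, 0, -0.006], "yaw": 0},
    {"travel": [0, 0, -0.007], "yaw": 0},
    {"travel": [0, 0, -0.007], "yaw": 0}
  ],
  "squeeze": 5
}}

```text
clock: 7.07
eef_pos: [497.2, 137.7, 32.6]
ee_rot: [0.787, -0.617, 0.0, 0.0]
ft_force: [-0.0, 0.6, 0.7]
finger_gap: 44.4
grasp_force: 5.0
```

{"method": "arm_command", "body": {
  "deltas": [
    {"travel": [0, 0, -0.001], "yaw": 0},
    {"travel": [0, 0, -0.002], "yaw": 0},
    {"travel": [0, 0, -0.003], "yaw": 0},
    {"travel": [0, 0, -0.004], "yaw": 0},
    {"travel": [0, 0, -0.005], "yaw": 0},
    {"travel": [0, 0, -0.006], "yaw": 0},
    {"travel": [0, 0, -0.006], "yaw": 0}
  ],
  "squeeze": 3
}}

```text
clock: 7.65
eef_pos: [497.2, 137.8, 26.5]
ee_rot: [0.787, -0.617, -0.0, 0.0]
ft_force: [-0.9, 0.9, 1.4]
finger_gap: 44.4
grasp_force: 3.0
```

```bash
python3 st.py
```

```text
t 7.65 pos [497.2 137.8  26.5] yaw_y -166.3 F [-0.9  0.9  1.4] gap 44.4 grip 3.0
```

{"method": "arm_command", "body": {
  "deltas": [
    {"travel": [0, 0, -0.001], "yaw": 0},
    {"travel": [0, 0, -0.002], "yaw": 0},
    {"travel": [0, 0, -0.002], "yaw": 0}
  ]
}}

```text
clock: 7.9
eef_pos: [496.6, 137.4, 24.4]
ee_rot: [0.787, -0.618, -0.0, 0.001]
ft_force: [-3.3, 0.6, 2.2]
finger_gap: 44.5
grasp_force: 3.0
```

{"method": "arm_command", "body": {
  "deltas": [
    {"travel": [0, 0, 0], "yaw": 0},
    {"travel": [0, 0, 0], "yaw": 0},
    {"travel": [0, 0, 0], "yaw": 0},
    {"travel": [0, 0, 0.005], "yaw": 0},
    {"travel": [0, 0, 0.015], "yaw": 0},
    {"travel": [0, 0, 0.03], "yaw": 0},
    {"travel": [0, 0, 0.055], "yaw": 0},
    {"travel": [0, 0, 0.085], "yaw": 0}
  ],
  "jaw": 0.58
}}

```text
clock: 8.57
eef_pos: [496.5, 137.3, 110.3]
ee_rot: [0.787, -0.618, -0.0, 0.001]
ft_force: [0.0, -0.3, 0.5]
finger_gap: 50.4
grasp_force: 0.0
```

{"method": "arm_command", "body": {
  "deltas": [
    {"travel": [-0.007, 0.03, 0.01], "yaw": 0},
    {"travel": [-0.015, 0.065, 0.02], "yaw": 0},
    {"travel": [-0.024, 0.1, 0.02], "yaw": 0},
    {"travel": [-0.032, 0.135, 0.02], "yaw": 0},
    {"travel": [-0.032, 0.135, 0.02], "yaw": 0}
  ]
}}

```text
clock: 8.98
eef_pos: [465.3, 278.0, 131.5]
ee_rot: [0.788, -0.616, 0.0, -0.002]
ft_force: [0.2, 0.1, 0.6]
finger_gap: 51.1
grasp_force: 0.0
```

```bash
python3 st.py; python3 - <<'E'
from h import *
im,d=bot.capture("top"); np.savez("t6.npz",im=im,d=d); C=cab(pts("top",d.astype(float)))
im2,_=bot.capture("side")
cv2.imwrite("pics/a6.png",cv2.hconcat([cv2.resize(im[190:310,280:440],(400,300)),cv2.resize(im2[150:270,220:380],(400,300))])[...,::-1])
m=(C[...,0]>-105)&(C[...,0]<-12)&(abs(C[...,1]+26)<26)&(im.max(-1)<60)&(C[...,2]>40)&(C[...,2]<75)
for a in range(-96,-12,6):
    k=m&(C[...,0]>=a)&(C[...,0]<a+6)
    if k.sum()>3: print(a,k.sum(),C[k].min(0).round(),np.percentile(C[k],90,axis=0).round(1),C[k].max(0).round())
f=(C[...,2]>42)&(C[...,2]<50)&(C[...,0]<-85)&(C[...,0]>-120)&(abs(C[...,1])<80); print("front",np.percentile(C[f][:,0],[2,98]).round(1))
E
```

```text
t 8.9833 pos [465.3 278.  131.5] yaw_y -166.1 F [0.2 0.1 0.6] gap 51.1 grip 0.0
-84 97 [-83. -49.  41.] [-78.4 -12.6  68.6] [-78.  -6.  71.]
-78 88 [-78. -49.  45.] [-72.7 -12.5  69.4] [-72.  -7.  71.]
-72 92 [-72. -49.  44.] [-66.5 -13.3  69.4] [-66.  -7.  73.]
-66 84 [-66. -48.  48.] [-60.8 -12.7  67.9] [-60.  -6.  72.]
-60 65 [-60. -46.  47.] [-54.9 -15.7  65.3] [-54. -10.  67.]
-54 55 [-54. -42.  49.] [-48.6 -17.   62.5] [-48. -14.  66.]
-48 57 [-48. -41.  46.] [-42.6 -18.3  60.4] [-42. -15.  63.]
-42 57 [-42. -41.  40.] [-36.7 -18.   60.5] [-36. -15.  62.]
-36 58 [-36. -41.  46.] [-30.5 -18.4  59.9] [-30. -15.  62.]
-30 54 [-30. -41.  46.] [-24.6 -18.2  60.6] [-24. -15.  63.]
-24 9 [-24. -39.  52.] [-22.7 -18.9  60. ] [-23. -16.  60.]
front [-109.7 -101.9]
```

View pics/a6.png

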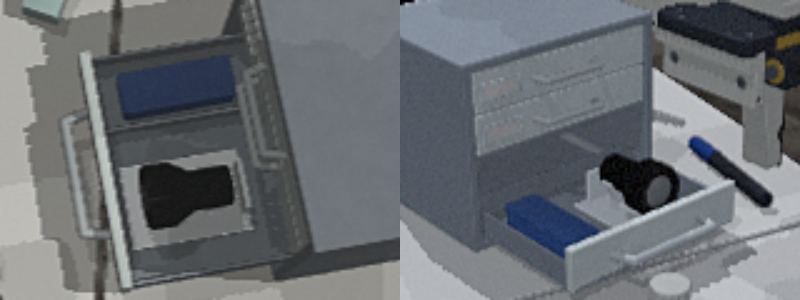

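Placement is good: top view shows the eyepiece at (185,193) along the cradle and level (wide top ≈ 69 mm, barrel top ≈ 60.5 mm), with the narrow end about 1.5 mm outside the cradle point. Before pushing, I'll check the gripper's real depth profile, since its body may meet the cabinet's face before the tray is home.

```bash
python3 - <<'E'
from h import *
for fn,t in(("s4.npz",[466.6,412.3,129.7]),("s5.npz",[497.6,138.1,40.3])):
    z=np.load(fn); d=z["d"]; q=pts("side",d.astype(float))-np.array(t)
    L=np.stack([q[...,:2]@ex,q[...,:2]@ey,q[...,2]],-1)
    for a in range(0,150,10):
        k=(L[...,2]>=a)&(L[...,2]<a+10)&(abs(L[...,1])<110)&(abs(L[...,0])<60)&(d>0)
        if k.sum()>5: print(a,k.sum(),"x",np.percentile(L[k][:,0],[1,10,50]).round(),"y",np.percentile(L[k][:,1],[1,99]).round())
C=cab(pts("top",np.load("t6.npz")["d"].astype(float)))
k=(C[...,0]>-20)&(C[...,0]<-4)&(abs(C[...,1])<90)&(C[...,2]>80)&(C[...,2]<150)
for a in range(80,150,8):
    j=k&(C[...,2]>=a)&(C[...,2]<a+8)
    if j.sum()>2: print("h",a,j.sum(),C[j].min(0).round(),C[j].max(0).round())
j=(C[...,0]<-112)&(C[...,0]>-145)&(C[...,2]>18)&(C[...,2]<40)&(abs(C[...,1])<80); print("pull",C[j].min(0).round(),np.median(C[j],0).round(),C[j].max(0).round())
E
```

```text
0 229 x [-12. -11.  -8.] y [-34.  40.]
10 375 x [-12. -11.  -7.] y [-34.  40.]
20 279 x [-12. -11.  -6.] y [-36.  41.]
30 260 x [-12. -11.  -4.] y [-37.  43.]
40 104 x [-12. -11. -11.] y [-40.  43.]
50 72 x [-12. -12. -11.] y [-42.  39.]
60 136 x [-39. -35.  -4.] y [-82.  91.]
70 751 x [-39. -38. -27.] y [-84.  91.]
80 938 x [-39. -38. -30.] y [-82.  91.]
90 823 x [-39. -38. -23.] y [-89.  97.]
100 1716 x [-39. -36. -20.] y [-93.  98.]
110 817 x [-36. -25. -15.] y [-74.  97.]
120 448 x [-23. -22. -16.] y [-15.  52.]
130 426 x [-23. -22. -17.] y [-15.  52.]
140 414 x [-23. -22. -16.] y [-15.  52.]
0 482 x [-35. -33. -31.] y [-55. 108.]
10 174 x [-13. -12.  -8.] y [-34.  39.]
20 179 x [-13. -11.  -6.] y [-37.  41.]
30 179 x [-13. -12.  -4.] y [-38.  43.]
40 164 x [-13. -12.  -6.] y [-40.  44.]
50 99 x [-14. -12. -10.] y [-41.  46.]
60 94 x [-40. -34. -13.] y [-82.  90.]
70 400 x [-40. -39. -31.] y [-85.  91.]
80 519 x [-41. -39. -31.] y [-83.  90.]
90 468 x [-40. -39. -24.] y [-89.  97.]
100 968 x [-40. -37. -23.] y [-93.  98.]
110 468 x [-38. -26. -19.] y [-92.  97.]
120 232 x [-25. -23. -18.] y [-14.  52.]
130 217 x [-24. -23. -20.] y [-14.  53.]
140 229 x [-25. -23. -21.] y [-16.  52.]
h 96 140 [-15. -30.  96.] [ -4.  29. 104.]
h 128 111 [-15. -31. 131.] [ -4.  30. 136.]
h 136 50 [-15. -28. 136.] [ -5.  29. 140.]
pull [-132.  -48.   28.] [-127.   -2.   32.] [-112.   47.   37.]
```

The fingers reach ±12 mm and the body ±39 mm from the tool axis. A finger on the pull would therefore bring the body against the drawer handles with the tray still about 23 mm out. I need something reaching about 30 mm ahead of the fingers, and the loose tape ring at top (105,293) is a candidate. I'll measure it.

```bash
python3 - <<'E'
from h import *
z=np.load("top0.npz"); im,d=z["im"],z["d"]; P=pts("top",d.astype(float)); v,u=np.mgrid[:480,:640]
hs=cv2.cvtColor(im,cv2.COLOR_RGB2HSV)
m=(abs(u-105)<32)&(abs(v-293)<32)&(P[...,2]>8)&(d>0)&(P[...,2]<60)
p=P[m]; print("n",m.sum(),"z",np.percentile(p[:,2],[5,50,95]).round(1)); t=p[p[:,2]>np.median(p[:,2])-4]
c,r=cv2.minEnclosingCircle(t[:,:2].astype(np.float32)); print("ring",np.round(c,1),round(r,1),"rect",cv2.minAreaRect(t[:,:2].astype(np.float32)),"inner r",np.percentile(np.hypot(*(t[:,:2]-c).T),[1,99]).round(1))
z=np.load("side0.npz"); im,d=z["im"],z["d"]; Q=pts("side",d.astype(float))
m=(abs(u-507)<40)&(abs(v-362)<35)&(Q[...,2]>8)&(Q[...,2]<60); q=Q[m]; print("side z",np.percentile(q[:,2],[5,50,95]).round(1),q.min(0).round(),q.max(0).round())
print("dist base",np.hypot(*c))
E
```

```text
n 1023 z [10.6 15.8 18.5]
ring [430.6 551.3] 39.4 rect ((430.1492614746094, 550.6676025390625), (76.42013549804688, 76.9777603149414), 21.174901962280273) inner r [23.8 39. ]
side z [ 9.3 15.7 17.2] [392. 512.   8.] [471. 590.  18.]
dist base 699.5589960269401
```

The ring has about a 77 mm outer diameter, is 16 mm high and sits at (430,551), so it fits the 88 mm opening. Held across its diameter, it reaches about 44 mm ahead of the tool, which is enough.

{"method": "arm_command", "body": {
  "deltas": [
    {"travel": [-0.005, 0.037, 0], "yaw": 0},
    {"travel": [-0.01, 0.075, 0], "yaw": 0},
    {"travel": [-0.015, 0.113, 0], "yaw": 0},
    {"travel": [-0.02, 0.151, 0], "yaw": 0},
    {"travel": [-0.025, 0.189, -0.01], "yaw": 0},
    {"travel": [-0.03, 0.227, -0.02], "yaw": 0},
    {"travel": [-0.034, 0.26, -0.03], "yaw": 0},
    {"travel": [-0.036, 0.279, -0.04], "yaw": 0}
  ],
  "jaw": 1.0
}}

```text
clock: 9.75
eef_pos: [429.4, 554.2, 89.5]
ee_rot: [0.787, -0.617, 0.0, -0.0]
ft_force: [-0.2, 0.3, 0.2]
finger_gap: 87.0
grasp_force: 0.0
```

{"method": "arm_command", "body": {
  "deltas": [
    {"travel": [0, 0, -0.025], "yaw": 0},
    {"travel": [0, 0, -0.04], "yaw": 0},
    {"travel": [0, 0, -0.04], "yaw": 0},
    {"travel": [0, 0, -0.04], "yaw": 0}
  ]
}}

```text
clock: 10.08
eef_pos: [429.8, 550.5, 49.3]
ee_rot: [0.786, -0.618, 0.0, 0.001]
ft_force: [0.8, -0.5, 0.0]
finger_gap: 87.4
grasp_force: 0.0
```

```bash
python3 st.py
```

```text
t 10.0833 pos [429.8 550.5  49.3] yaw_y -166.3 F [ 0.8 -0.5  0. ] gap 87.4 grip 0.0
```

{"method": "arm_command", "body": {
  "deltas": [
    {"travel": [-0.001, 0.006, -0.015], "yaw": 0},
    {"travel": [-0.001, 0.006, -0.03], "yaw": 0},
    {"travel": [-0.001, 0.006, -0.04], "yaw": 0},
    {"travel": [-0.001, 0.006, -0.045], "yaw": 0},
    {"travel": [-0.001, 0.006, -0.046], "yaw": 0},
    {"travel": [-0.001, 0.006, -0.046], "yaw": 0}
  ]
}}

```text
clock: 10.58
eef_pos: [428.6, 557.8, 4.2]
ee_rot: [0.787, -0.618, 0.0, -0.0]
ft_force: [0.0, 0.4, 0.8]
finger_gap: 87.7
grasp_force: 0.0
```

{"method": "arm_command", "body": {
  "deltas": [
    {"travel": [0, 0, 0], "yaw": 0},
    {"travel": [0, 0, 0], "yaw": 0},
    {"travel": [0, 0, 0], "yaw": 0},
    {"travel": [0, 0, 0], "yaw": 0}
  ],
  "jaw": 0.5,
  "squeeze": 30
}}

```text
clock: 10.92
eef_pos: [428.5, 558.2, 4.6]
ee_rot: [0.787, -0.617, -0.0, -0.001]
ft_force: [-0.9, -1.0, 4.0]
finger_gap: 74.6
grasp_force: 30.0
```

{"method": "arm_command", "body": {
  "deltas": [
    {"travel": [0, 0, 0.01], "yaw": 0},
    {"travel": [0, 0, 0.03], "yaw": 0},
    {"travel": [0, 0, 0.06], "yaw": 0},
    {"travel": [0, 0, 0.09], "yaw": 0},
    {"travel": [0, 0, 0.1], "yaw": 0},
    {"travel": [0, 0, 0.1], "yaw": 0}
  ]
}}

```text
clock: 11.42
eef_pos: [429.4, 559.8, 108.6]
ee_rot: [0.787, -0.617, -0.001, -0.003]
ft_force: [0.0, 0.7, -0.5]
finger_gap: 74.8
grasp_force: 30.0
```

```bash
python3 st.py; python3 - <<'E'
from h import *
s=bot.sense(); im,d=bot.capture("side"); q=pts("side",d.astype(float))-s["eef_pos"]
L=np.stack([q[...,:2]@ex,q[...,:2]@ey,q[...,2]],-1)
hs=cv2.cvtColor(im,cv2.COLOR_RGB2HSV)
k=(abs(L[...,0])<60)&(abs(L[...,1])<36)&(L[...,2]>-25)&(L[...,2]<35)&(d>0)
print(k.sum(),L[k].min(0).round(1),L[k].max(0).round(1))
for a in range(-40,60,10):
    j=k&(L[...,0]>=a)&(L[...,0]<a+10)
    if j.sum()>3: print(a,j.sum(),np.percentile(L[j],[3,97],axis=0).round(1).tolist())
c=cv2.resize(im[:360,400:],(480,720)); 
E
```

```text
t 11.4167 pos [429.4 559.8 108.6] yaw_y -166.2 F [ 0.   0.7 -0.5] gap 74.8 grip 30.0
895 [-30.7 -30.5  -4.1] [45.3 36.  13.2]
-40 11 [[-30.6, -2.1, -1.6], [-30.0, 6.1, 12.1]]
-30 295 [[-29.9, -16.9, -1.6], [-20.4, 26.4, 12.5]]
-20 301 [[-19.8, -25.5, -1.0], [-10.5, 34.9, 12.5]]
-10 45 [[-9.9, -18.9, -2.7], [-5.7, 35.5, 12.2]]
20 83 [[21.4, 19.2, -2.1], [29.8, 35.9, 11.8]]
30 128 [[30.3, 4.6, -1.7], [39.3, 32.3, 12.2]]
40 31 [[40.2, 4.7, 3.2], [45.2, 22.3, 12.5]]
```

The ring is held level, reaching 45 mm ahead. I'll carry it to in front of the pull.

{"method": "arm_command", "body": {
  "deltas": [
    {"travel": [0.008, -0.036, 0], "yaw": 0},
    {"travel": [0.016, -0.074, 0], "yaw": 0},
    {"travel": [0.024, -0.112, 0], "yaw": 0},
    {"travel": [0.033, -0.15, 0], "yaw": 0},
    {"travel": [0.041, -0.188, 0], "yaw": 0},
    {"travel": [0.049, -0.226, 0], "yaw": 0},
    {"travel": [0.057, -0.264, 0], "yaw": 0},
    {"travel": [0.063, -0.29, 0], "yaw": 0}
  ]
}}

```text
clock: 12.13
eef_pos: [490.3, 264.0, 102.5]
ee_rot: [0.786, -0.618, -0.0, 0.001]
ft_force: [1.3, 0.3, -0.5]
finger_gap: 74.8
grasp_force: 30.0
```

{"method": "arm_command", "body": {
  "deltas": [
    {"travel": [0.004, -0.018, 0], "yaw": 0},
    {"travel": [0.004, -0.02, -0.01], "yaw": 0},
    {"travel": [0.004, -0.02, -0.03], "yaw": 0},
    {"travel": [0.004, -0.02, -0.04], "yaw": 0},
    {"travel": [0.004, -0.02, -0.04], "yaw": 0}
  ]
}}

```text
clock: 12.55
eef_pos: [493.4, 246.4, 60.4]
ee_rot: [0.786, -0.618, -0.001, 0.003]
ft_force: [0.7, 1.5, 0.4]
finger_gap: 74.6
grasp_force: 30.0
```

```bash
echo 'print("cab",cab(s["eef_pos"][None]).round(1))' >> st.py; python3 st.py
```

```text
t 12.55 pos [493.4 246.4  60.4] yaw_y -166.3 F [0.7 1.5 0.4] gap 74.6 grip 30.0
cab [[-181.8   -4.1   60.4]]
```

{"method": "arm_command", "body": {
  "deltas": [
    {"travel": [0.002, 0.004, -0.012], "yaw": 0},
    {"travel": [0.002, 0.004, -0.025], "yaw": 0},
    {"travel": [0.002, 0.004, -0.035], "yaw": 0},
    {"travel": [0.002, 0.004, -0.037], "yaw": 0},
    {"travel": [0.002, 0.004, -0.037], "yaw": 0}
  ]
}}

```text
clock: 12.97
eef_pos: [496.8, 251.8, 25.7]
ee_rot: [0.787, -0.617, -0.0, 0.001]
ft_force: [-0.0, 0.1, -0.9]
finger_gap: 74.6
grasp_force: 30.0
```

```bash
python3 st.py
```

```text
t 12.9667 pos [496.8 251.8  25.7] yaw_y -166.2 F [-0.   0.1 -0.9] gap 74.6 grip 30.0
cab [[-186.1    0.5   25.7]]
```

{"method": "arm_command", "body": {
  "deltas": [
    {"travel": [0.001, -0.004, -0.001], "yaw": 0},
    {"travel": [0.002, -0.008, -0.001], "yaw": 0},
    {"travel": [0.003, -0.012, -0.001], "yaw": 0},
    {"travel": [0.004, -0.016, -0.001], "yaw": 0},
    {"travel": [0.005, -0.021, -0.001], "yaw": 0},
    {"travel": [0.0065, -0.027, -0.001], "yaw": 0},
    {"travel": [0.008, -0.033, -0.001], "yaw": 0},
    {"travel": [0.0095, -0.039, -0.001], "yaw": 0}
  ]
}}

```text
clock: 13.63
eef_pos: [507.3, 212.4, 25.9]
ee_rot: [0.787, -0.617, 0.0, -0.0]
ft_force: [-0.1, 2.6, 0.2]
finger_gap: 75.0
grasp_force: 30.0
```

```bash
python3 st.py; python3 - <<'E'
from h import *
im,d=bot.capture("side"); s=bot.sense()
cv2.imwrite("pics/a7.png",cv2.resize(im[140:290,210:410],(800,600))[...,::-1])
C=cab(pts("side",d.astype(float)))
f=(C[...,2]>42)&(C[...,2]<48)&(C[...,0]<-30)&(C[...,0]>-120)&(C[...,1]>60)&(C[...,1]<84); print("front",np.percentile(C[f][:,0],[2,98]).round(1))
E
```

```text
t 13.6333 pos [507.3 212.4  25.9] yaw_y -166.3 F [-0.1  2.6  0.2] gap 75.0 grip 30.0
cab [[-145.4    1.3   25.9]]
front [-79.6 -70.9]
```

View pics/a7.png

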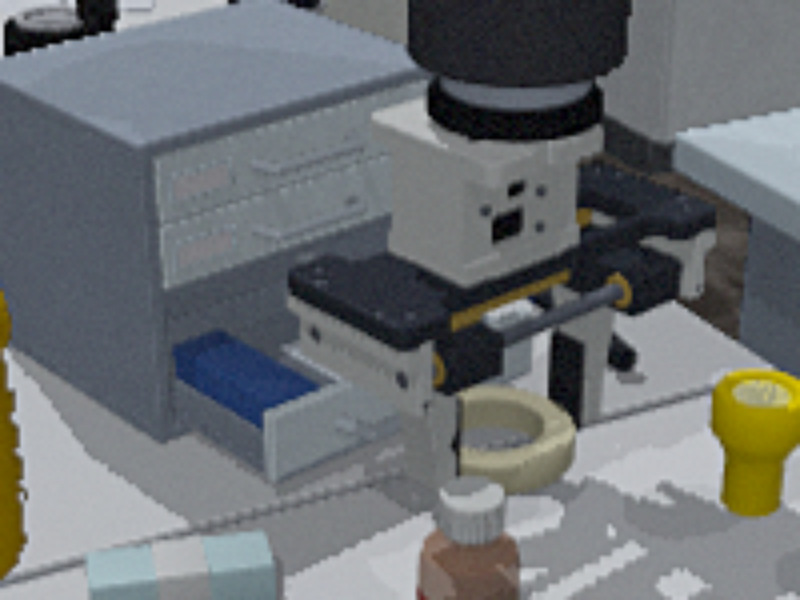

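The tray is moving: the ring at (515,440) pushes the pull, and the tray front at (330,430) is now about 79 mm out at 2.6 N. I'll continue.

{"method": "arm_command", "body": {
  "deltas": [
    {"travel": [0.0015, -0.006, 0], "yaw": 0},
    {"travel": [0.003, -0.012, 0], "yaw": 0},
    {"travel": [0.0045, -0.019, 0], "yaw": 0},
    {"travel": [0.006, -0.026, 0], "yaw": 0},
    {"travel": [0.008, -0.033, 0], "yaw": 0},
    {"travel": [0.01, -0.04, 0], "yaw": 0},
    {"travel": [0.0115, -0.047, 0], "yaw": 0},
    {"travel": [0.013, -0.053, 0], "yaw": 0}
  ]
}}

```text
clock: 14.35
eef_pos: [519.9, 158.9, 25.6]
ee_rot: [0.787, -0.618, -0.0, 0.0]
ft_force: [-1.0, 1.9, -0.0]
finger_gap: 74.7
grasp_force: 30.0
```

{"method": "arm_command", "body": {
  "deltas": [
    {"travel": [0.001, -0.004, 0], "yaw": 0},
    {"travel": [0.002, -0.008, 0], "yaw": 0},
    {"travel": [0.003, -0.012, 0], "yaw": 0},
    {"travel": [0.004, -0.016, 0], "yaw": 0},
    {"travel": [0.0045, -0.018, 0], "yaw": 0},
    {"travel": [0.0045, -0.018, 0], "yaw": 0}
  ]
}}

```text
clock: 14.85
eef_pos: [524.3, 141.2, 25.6]
ee_rot: [0.787, -0.618, 0.0, 0.0]
ft_force: [-1.0, -0.5, -0.7]
finger_gap: 74.8
grasp_force: 30.0
```

```bash
cat > fr.py <<'E'
from h import *
im,d=bot.capture("side"); C=cab(pts("side",d.astype(float)))
f=(C[...,2]>25)&(C[...,2]<44)&(C[...,0]<12)&(C[...,0]>-40)&(C[...,1]>62)&(C[...,1]<83); print("front face",np.percentile(C[f][:,0],[5,25,50,75]).round(1))
f=(C[...,2]>76)&(C[...,2]<88)&(C[...,0]<12)&(C[...,0]>-12)&(C[...,1]>62)&(C[...,1]<83); print("cab face",np.percentile(C[f][:,0],[5,25,50,75]).round(1))
E
python3 st.py; python3 fr.py
```

```text
t 14.85 pos [524.3 141.2  25.6] yaw_y -166.3 F [-1.  -0.5 -0.7] gap 74.8 grip 30.0
cab [[-72.3   1.   25.6]]
front face [-6.  -4.7 -3.8 -3. ]
cab face [1.9 3.5 5.4 6.7]
```

{"method": "arm_command", "body": {
  "deltas": [
    {"travel": [0.0005, -0.002, 0], "yaw": 0},
    {"travel": [0.001, -0.004, 0], "yaw": 0},
    {"travel": [0.0015, -0.006, 0], "yaw": 0},
    {"travel": [0.0015, -0.007, 0], "yaw": 0},
    {"travel": [0.0015, -0.007, 0], "yaw": 0}
  ]
}}

```text
clock: 15.32
eef_pos: [526.0, 135.2, 25.8]
ee_rot: [0.787, -0.618, -0.0, -0.001]
ft_force: [-2.0, 3.8, 0.1]
finger_gap: 74.8
grasp_force: 30.0
```

```bash
python3 st.py; python3 fr.py
```

```text
t 15.3167 pos [526.  135.2  25.8] yaw_y -166.3 F [-2.   3.8  0.1] gap 74.8 grip 30.0
cab [[-66.    1.3  25.8]]
front face [-0.1  1.   1.7  2.5]
cab face [1.3 3.1 4.9 6.6]
```

{"method": "arm_command", "body": {
  "deltas": [
    {"travel": [0.0005, -0.002, 0], "yaw": 0},
    {"travel": [0.001, -0.004, 0], "yaw": 0},
    {"travel": [0.001, -0.004, 0], "yaw": 0},
    {"travel": [0.001, -0.004, 0], "yaw": 0}
  ]
}}

```text
clock: 15.7
eef_pos: [526.5, 134.4, 25.8]
ee_rot: [0.786, -0.618, -0.001, -0.002]
ft_force: [-10.5, 22.1, 0.8]
finger_gap: 75.0
grasp_force: 30.3
```

```bash
python3 st.py; python3 fr.py
```

```text
t 15.7 pos [526.5 134.4  25.8] yaw_y -166.3 F [-10.5  22.1   0.8] gap 75.0 grip 30.3
cab [[-65.1   1.5  25.8]]
front face [-0.1  1.3  1.9  2.5]
cab face [1.2 3.3 5.9 6.9]
```

The force rose to 24 N with no further travel, so the tray is against its home stop. I'll back off and return the ring.

{"method": "arm_command", "body": {
  "deltas": [
    {"travel": [-0.001, 0.005, 0], "yaw": 0},
    {"travel": [-0.004, 0.015, 0], "yaw": 0},
    {"travel": [-0.009, 0.035, 0], "yaw": 0},
    {"travel": [-0.015, 0.06, 0], "yaw": 0},
    {"travel": [-0.016, 0.07, 0.03], "yaw": 0},
    {"travel": [-0.016, 0.07, 0.07], "yaw": 0},
    {"travel": [-0.016, 0.075, 0.09], "yaw": 0},
    {"travel": [-0.016, 0.075, 0.09], "yaw": 0}
  ]
}}

```text
clock: 16.42
eef_pos: [513.4, 208.1, 120.8]
ee_rot: [0.787, -0.617, 0.002, -0.004]
ft_force: [0.6, 0.7, -0.4]
finger_gap: 74.7
grasp_force: 30.0
```

{"method": "arm_command", "body": {
  "deltas": [
    {"travel": [-0.009, 0.036, 0], "yaw": 0},
    {"travel": [-0.018, 0.074, 0], "yaw": 0},
    {"travel": [-0.026, 0.112, 0], "yaw": 0},
    {"travel": [-0.034, 0.15, 0], "yaw": 0},
    {"travel": [-0.043, 0.188, 0], "yaw": 0},
    {"travel": [-0.051, 0.226, 0], "yaw": 0},
    {"travel": [-0.06, 0.264, 0], "yaw": 0},
    {"travel": [-0.069, 0.302, 0], "yaw": 0}
  ]
}}

```text
clock: 17.08
eef_pos: [440.9, 509.2, 115.2]
ee_rot: [0.787, -0.618, 0.0, 0.0]
ft_force: [1.5, -0.2, 0.1]
finger_gap: 74.6
grasp_force: 30.0
```

{"method": "arm_command", "body": {
  "deltas": [
    {"travel": [-0.008, 0.036, 0], "yaw": 0},
    {"travel": [-0.012, 0.05, -0.02], "yaw": 0},
    {"travel": [-0.012, 0.05, -0.05], "yaw": 0},
    {"travel": [-0.012, 0.05, -0.07], "yaw": 0},
    {"travel": [-0.012, 0.05, -0.09], "yaw": 0},
    {"travel": [-0.012, 0.05, -0.09], "yaw": 0}
  ]
}}

```text
clock: 17.58
eef_pos: [427.9, 554.7, 20.2]
ee_rot: [0.786, -0.618, 0.001, 0.004]
ft_force: [-0.5, -0.9, -0.7]
finger_gap: 74.6
grasp_force: 30.0
```

```bash
python3 st.py; python3 fr.py
```

```text
t 17.5833 pos [427.9 554.7  20.2] yaw_y -166.3 F [-0.5 -0.9 -0.7] gap 74.6 grip 30.0
cab [[-496.8    5.3   20.2]]
front face [-0.2  1.1  1.7  2.7]
cab face [1.2 2.9 4.6 6.3]
```

{"method": "arm_command", "body": {
  "deltas": [
    {"travel": [0, 0, -0.008], "yaw": 0},
    {"travel": [0, 0, -0.014], "yaw": 0},
    {"travel": [0, 0, -0.0155], "yaw": 0},
    {"travel": [0, 0, -0.0155], "yaw": 0}
  ]
}}

```text
clock: 17.97
eef_pos: [429.9, 557.7, 10.4]
ee_rot: [0.787, -0.618, -0.0, -0.0]
ft_force: [0.0, 0.4, -0.8]
finger_gap: 74.7
grasp_force: 30.0
```

{"method": "arm_command", "body": {
  "deltas": [
    {"travel": [0, 0, 0], "yaw": 0},
    {"travel": [0, 0, 0], "yaw": 0},
    {"travel": [0, 0, 0], "yaw": 0},
    {"travel": [0, 0, 0.01], "yaw": 0},
    {"travel": [0, 0, 0.04], "yaw": 0},
    {"travel": [0, 0, 0.075], "yaw": 0},
    {"travel": [0, 0, 0.1], "yaw": 0},
    {"travel": [0, 0, 0.1], "yaw": 0}
  ],
  "jaw": 1.0
}}

```text
clock: 18.63
eef_pos: [431.9, 561.0, 118.3]
ee_rot: [0.787, -0.617, -0.001, -0.005]
ft_force: [0.0, 0.9, 1.3]
finger_gap: 87.4
grasp_force: 0.0
```

```bash
python3 st.py; python3 - <<'E'
from h import *
z=np.load("top0.npz")["d"]; im,d=bot.capture("top")
for n,D,lo,hi in(("before",z,-145,-112),("now",d,-45,-5)):
    C=cab(pts("top",D.astype(float))); j=(C[...,0]<hi)&(C[...,0]>lo)&(C[...,2]>24)&(C[...,2]<38)&(abs(C[...,1])<28); print(n,"bar",j.sum(),np.percentile(C[j][:,0],[10,50,90]).round(1),np.median(C[j][:,2]).round(1))
im,d=bot.capture("side")
for n,D,a in(("before",np.load("side0.npz")["d"],-110),("now",d,0)):
    C=cab(pts("side",D.astype(float)))
    j=(abs(C[...,0]-a)<9)&(C[...,2]>15)&(C[...,2]<43)&(abs(C[...,1])>50)&(abs(C[...,1])<80); print(n,"front",np.median(C[j][:,0]).round(1),j.sum())
    j=(abs(C[...,0]+18-a)<6)&(C[...,2]>22)&(C[...,2]<35)&(abs(C[...,1])<36); print(n,"bar",np.median(C[j][:,0]).round(1),j.sum())
    j=(abs(C[...,0])<9)&(C[...,2]>80)&(C[...,2]<94)&(abs(C[...,1])>50)&(abs(C[...,1])<80); print(n,"drawer face",np.median(C[j][:,0]).round(1))
E
```

```text
t 18.6333 pos [431.9 561.  118.3] yaw_y -166.2 F [0.  0.9 1.3] gap 87.4 grip 0.0
cab [[-502.    10.6  118.3]]
before bar 144 [-131.  -127.9 -124.6] 32.3
now bar 140 [-21.2 -18.3 -14.9] 32.2
before front -108.3 278
before bar -129.0 127
before drawer face 2.7
now front 1.9 270
now bar -19.2 114
now drawer face 3.0
```

```bash
python3 -c "
from rig import bot
print(bot.sign_off())"
```

```text
the job is handed in; nothing more can be done
None
```

I laid the eyepiece in the cradle, eye end to the front, pushed the tray home to within about 1 mm and handed the job in; the verdict was not shown. I used the loose tape ring as a pusher and put it back on the desk. The eyepiece was last measured in place before the push.

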